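# Rake the dropped drying capsule out from behind the ash shelf

## Robot

A 6-joint arm with a two-finger parallel gripper is mounted at the origin on the work surface. World frame = base frame: x ahead of the robot, y to its left, z up, the work surface at z = 0. Lengths are in m, angles in degrees, forces in N, time in s.
With the tool pointing down it reaches from about 0.325 to 0.75 m from the base axis. Payload 7.6 kg.
Tool frame: the origin (TCP) lies at the very end of the fingers, on their centre line; the grasp point (between the pads) lies arm.grasp_offset behind it (arm.grasp_offset is the distance from the TCP to the grasp point, in m); z points along the fingers, y is the direction in which the jaws open and shut (so a half turn about z gives the same grasp; the last joint's range is limited). The gripper opens to 85 mm and grips with 20 to 120 N. Pads are 22 mm wide; open, the fingers measure 114 mm over their backs; the gripper's body (76 mm by 85 mm) begins 54 mm behind the grasp point. The pads swing forward as they close: fully open they stand 13 mm farther back than shut.
Start: joints at [60.143, 2.991, 80.254, -0, 96.75, -4.028], TCP at [0.229, 0.473, 0.231] pointing down, gripper open.
Joint ranges: [-166.34, 166.34], [-52.06, 124.39], [6.96, 135.62], [-60.46, 240.46], [14.63, 156.25], [-167.68, 167.68]. Speed limits (degrees/s): [147.25, 147.25, 172.46, 180, 180, 180].

## Interface

Orientations are given as [roll, pitch, yaw] about the fixed x, y, z axes, in that order (R = Rz(yaw) Ry(pitch) Rx(roll)).
In Python, from plant import arm, optics, finish_job gives the robot as it stands.
- The arm moves only by the shell command python3 -m inch 'ROWS' [OPENING] [FORCE]. ROWS is JSON, a list of rows, each a list of 4 numbers: the shift along the tool's x, y, z in m, then the turn about the tool's z in rad. A call has 1 to 5 rows; each row is the pose to reach, as a shift and turn from the pose measured when the call began, along the tool's axes at that moment; what a row does not reach only later rows make up. A row lasts 1/12 s, in which the tool goes at most 41.7 mm and 7.16 degrees, less where a joint would pass 70% of its speed; a pose out of reach is approached as far as the arm can. A call with a gripper value outside its range is refused whole. OPENING is the opening, from -1 (shut) to 1 (fully open), set as the call begins (- or left out, the last holds). The fingers move at their own pace and stop on an object; FORCE is the grip in N (left out, the last holds). Time passes only in rows, so rows that repeat a pose let the fingers close. It gives the time, the measured TCP pose, the force and the opening at its end, in the units of the state.
- arm.state(): the state, without advancing time (a new reading comes with each control period).
- optics.snapshot(name): name is "side" or "top" or "wrist"; returns a dict with "color" (384x512x3 uint8, red, green, blue), "vertical_fov" (degrees; the focal length in pixels is half the picture's height over the tangent of half this angle, whatever the lens; pixels are square), "cx", "cy" (the principal point, pixels), "k1" (the pictures are not rectified: a ray, as slopes to the right and down, at radius r is drawn at 1 + k1 r^2 times it, then the intrinsics apply), "rvec" (rotation vector, rad) and "tvec" (3), from world to camera coordinates, as OpenCV has them. Camera axes: x right, y down, z forward; pixel columns grow to the right and rows downward; lengths in m; the calibration is good to about 2 mm. A picture is of the moment at which its call begins. There is no depth.
- finish_job(): hands the job in, once; it reports no verdict.
The state is a dict: "time_s": time; "joint_positions": joint angles; "dq": joint speeds; "effort": joint torques, N m; "tool_pos": TCP position; "tcp_rot": TCP orientation; "wrist_force": force on the tool from outside, world axes, zero at the start; "ft_torque": the same for the moment, N m; "grip_width": finger opening in m.
Only numpy, scipy, OpenCV 4.12 (cv2) and the standard library are available. Lean on these libraries where they do the work, as an engineer would, in place of code of your own. Each camera call takes 0.05 s, during which the arm holds its last target. There are 200 camera calls.

## Task

The hearing-aid dryer's round metal capsule has dropped into the narrow gap behind the ash shelf. Take the bent rod from its rest, reach down into the gap beyond the capsule with the bent end and rake it along the gap and out of the open end, so that it lies flat and wholly on the grey silicone mat; then lay the rod back on its rest as it was. Do not touch the capsule with the gripper, and leave the glass ring dish where it stands.

Things in the scene. Friction and masses are not known exactly. Their poses are not given: they have to be found in the camera images.
- shelf: Fixed ash shelf on black bracket, with grey mat. Origin: table level, centre of the gap's open mouth; +y into the gap, +x to the wall strip. Gap: open on top, 42 mm wide, y 0 to 180 (then closed), floor z 4. Board (top z 46) on its -x side carries things up to z 175, plate (top z 52) on +x. Mat: y -160 to 0, x -70 to 70, top z 3: the capsule slides straight on to it.
- capsule: Dropped capsule: flat plain aluminium disc, 32 mm diameter, 14 mm high, about 50 g, lying flat on the floor of the gap, its centre 40 to 125 mm in from the open mouth. Origin at the centre of its underside. An identical spare stands up on the ash board: leave that.
- rod: Bent rod, 100 g. Origin: centre of its wooden grip (x 14, y 56, z 18 mm), on the rod's axis; pinch across x from above. 8 mm steel from y -85 to 110, there bent down to a flat blade 22 wide in x, 5 thick, lower end 90 mm below the axis. Lies level, axis 110 mm up, in V notches (30 mm wide, y -52 and 52) of a fixed black rest, free between them down to its 8 mm foot. A straight rod is a bystander.
- ring_dish: Clear glass ring dish, 64 mm diameter, 20 mm high, loose on the ash board. Origin at the centre of its underside.
Not all that is in view belongs to the job. What is meant by the rod is not yellow, and is the larger of those in its own colour. Leave any brown look-alike of the capsule alone.

How it is judged:
By the outcome, as a careful person would: the job done as asked, in the order asked, and still so for the second after the job is handed in, with the robot touching nothing.
It also fails if it takes over 48 s, if anything falls off the work surface, if the arm or the gripper's body presses on something with over 40 N, if the wrist force passes 120 N, or if a joint passes its speed limit or range.

## Working session

There is one attempt and no reset: what is moved stays moved. The work goes in short steps, Python scripts to look and compute and a shell command to move; the robot and the scene stay as the last step left them, time stands still between calls to the robot, and variables do not carry over. Pictures are saved under pics/ and viewed, about 8 in all and at most 12, crops included, and the job is handed in when it is done.

```bash
ls; mkdir -p pics; cat > h.py <<'E'
import numpy as np, cv2
from plant import arm, optics, finish_job
def snap(n,f=None):
    s=optics.snapshot(n)
    if f: cv2.imwrite('pics/'+f,s['color'][:,:,::-1])
    import pickle; pickle.dump(s,open(n+'.pkl','wb'))
    return s
def load(n):
    import pickle; return pickle.load(open(n+'.pkl','rb'))
def K(s):
    f=s['color'].shape[0]/2/np.tan(np.radians(s['vertical_fov']/2))
    return np.array([[f,0,s['cx']],[0,f,s['cy']],[0,0,1.]]),np.array([s['k1'],0,0,0,0.])
def proj(s,P):
    k,d=K(s); return cv2.projectPoints(np.array(P,float).reshape(-1,1,3),np.array(s['rvec'],float),np.array(s['tvec'],float),k,d)[0][:,0]
def ray(s,uv):
    k,d=K(s); p=cv2.undistortPoints(np.array(uv,float).reshape(-1,1,2),k,d)[:,0]
    R=cv2.Rodrigues(np.array(s['rvec'],float))[0]; t=np.array(s['tvec'],float)
    return -R.T@t, np.c_[p,np.ones(len(p))]@R
def onz(s,uv,z):
    c,D=ray(s,uv); return c+D*((np.array(z)-c[2])/D[:,2])[:,None]
E
python3 - <<'E'
from h import *
a=snap('top');b=snap('side')
im=np.hstack([a['color'],b['color']])[:,:,::-1]
cv2.imwrite('pics/top.png',cv2.resize(a['color'][:,:,::-1],(800,600)));cv2.imwrite('pics/side.png',cv2.resize(b['color'][:,:,::-1],(800,600)))
print(arm.state(),arm.grasp_offset)
for s in(a,b): print(ray(s,[[256,192]]))
E
```

```text
pics
{'time_s': 0.1, 'joint_positions': array([ 6.01440494e+01,  3.02540820e+00,  8.03075327e+01,  6.41480823e-04,
        9.67491160e+01, -4.02720582e+00]), 'dq': array([-0.06186563, -0.15065496, -0.18337326,  0.04259204,  0.09686168,
        0.05543024]), 'effort': array([ 1.23820017e-03, -3.82583749e+01, -3.60985422e+01, -6.56100974e-05,
        4.71869585e-03, -2.17635164e-05]), 'tool_pos': array([0.22857083, 0.47233425, 0.2305373 ]), 'tcp_rot': array([-1.79918191e+02, -6.39842981e-03,  1.54171326e+02]), 'wrist_force': array([ 0.2915752 ,  0.04662008, -0.41742315]), 'ft_torque': array([-0.02483858, -0.00025151,  0.02082303]), 'grip_width': 0.08526532024012175} 0.0187
(array([ 0.3539002 , -0.15880295,  0.99478345]), array([[ 0.12951606,  0.01088261, -0.9917773 ]]))
(array([0.3665045 , 0.3978406 , 0.75916963]), array([[ 0.10889784, -0.65035688, -0.75182852]]))
```

View pics/top.png

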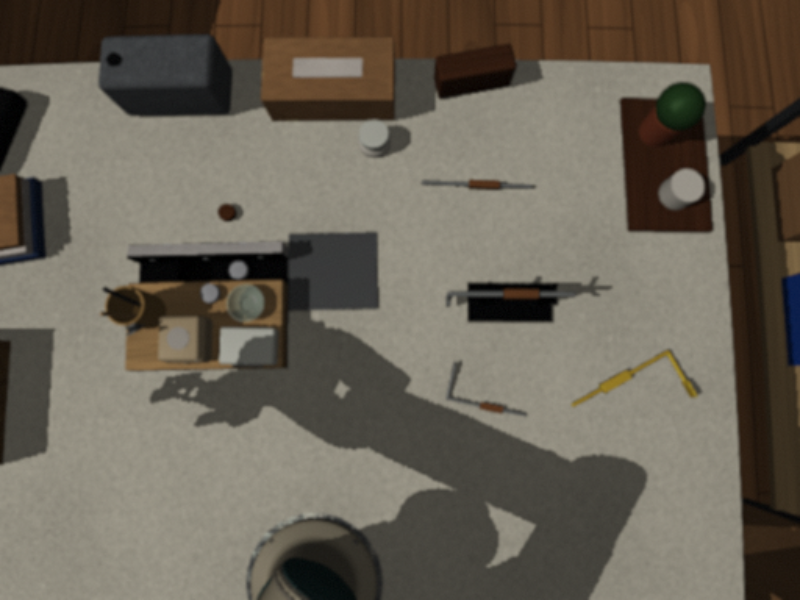

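View pics/side.png

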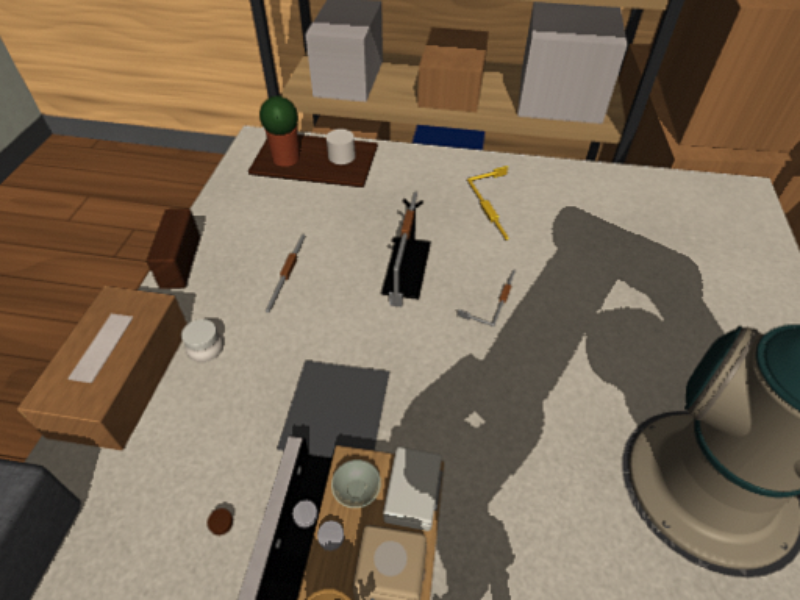

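The top view shows world +x up and +y left.

- **Rod candidates (top 800×600 px):** large grey bent rod on the black rest, grip (522,294); small grey bent rod (490,407); yellow bent rod (617,381); straight rod (485,185). I choose the one on the rest.
- **Capsule candidates:** disc in the gap (238,270); spare on the board (210,293); brown look-alike (227,212); white jar (374,135). I choose the one in the gap.
- **Dish:** (246,303).

Next is one close crop to check both choices.

```bash
python3 - <<'E'
from h import *
a=load('top');c=a['color'][:,:,::-1]
A=cv2.resize(c[145:245,60:260],(800,400),interpolation=cv2.INTER_CUBIC)
B=cv2.resize(c[170:220,275:405],(800,308)[:2],interpolation=cv2.INTER_CUBIC)[:200+108]
cv2.imwrite('pics/crop.png',np.vstack([A[:300],B[:300]]))
q=lambda u,v:[u*.64,v*.64]
print('grip',onz(a,[q(522,294)],.119),'bend',onz(a,[q(452,297)],.11))
print('mat corners',onz(a,[q(290,234),q(378,234),q(378,308),q(287,308)],.003))
print('cap',onz(a,[q(238,270)],.018))
b=load('side')
print('cap side',onz(b,[q(305,513)],.018),'grip',onz(b,[q(408,222)],.119))
E
```

```text
grip [[ 0.47793453 -0.34133423  0.119     ]] bend [[ 0.47429149 -0.23151144  0.11      ]]
mat corners [[ 0.60334558  0.05068979  0.003     ]
 [ 0.60327492 -0.1080625   0.003     ]
 [ 0.46911257 -0.10899867  0.003     ]
 [ 0.46902483  0.05239173  0.003     ]]
cap [[0.53472246 0.13792449 0.018     ]]
cap side [[0.53296903 0.14322378 0.018     ]] grip [[ 0.47599705 -0.3329446   0.119     ]]
```

View pics/crop.png

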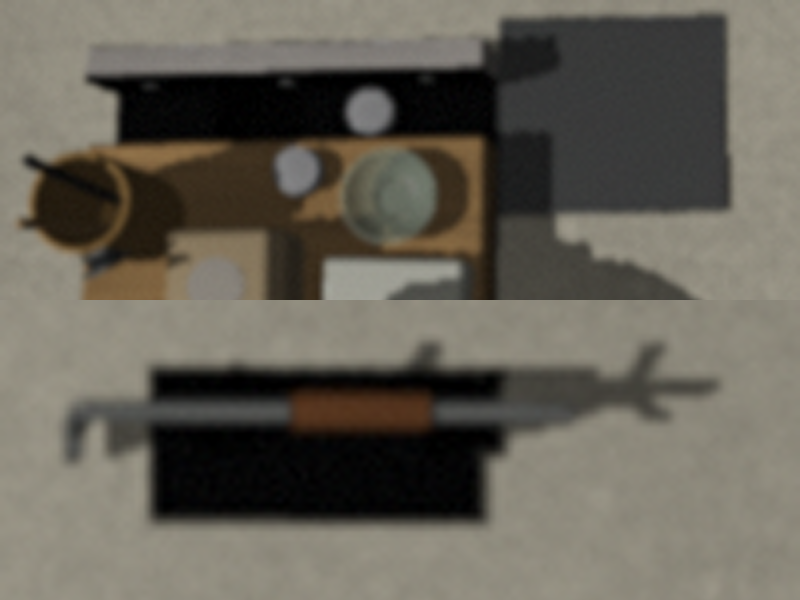

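The crop confirms both choices: the large grey bent rod with the brown grip is at crop (362,412), with its blade hanging at (72,440). The aluminium disc is in the gap at crop (370,110). I'm moving above the rod and turning to yaw 90, so tool x is world +y and tool y is world +x.

```bash
python3 -m inch '[[-0.027,-0.029,0,0.12],[-0.054,-0.058,0,0.24],[-0.081,-0.087,0,0.36],[-0.108,-0.116,0,0.48],[-0.135,-0.145,0,0.6]]'
python3 -c "
from plant import arm
import numpy as np
s=arm.state();print(s['tcp_rot'])"
```

```text
time_s: 0.52
tool_pos: [0.2868, 0.2813, 0.2302]
tcp_rot: [-179.9, 0.1, 119.5]
wrist_force: [1.7, -0.6, 0.4]
grip_width: 0.0853
[-1.79896861e+02  5.33275993e-02  1.19500671e+02]
```

```bash
python3 -m inch '[[-0.037,-0.007,0,0.103],[-0.074,-0.014,0,0.206],[-0.111,-0.021,0,0.309],[-0.148,-0.028,0,0.412],[-0.185,-0.035,0,0.515]]'
python3 -m inch '[[-0.038,0.012,0,0],[-0.076,0.024,0,0],[-0.114,0.036,0,0],[-0.152,0.048,0,0],[-0.19,0.06,0,0]]'
```

```text
time_s: 0.93
tool_pos: [0.3473, 0.1012, 0.2303]
tcp_rot: [-179.9, 0.1, 89.7]
wrist_force: [1.0, 0.3, 0.8]
grip_width: 0.0852
time_s: 1.35
tool_pos: [0.4063, -0.0912, 0.2304]
tcp_rot: [-179.9, 0.1, 89.7]
wrist_force: [0.9, 1.0, 0.6]
grip_width: 0.0856
```

```bash
python3 -m inch '[[-0.04,0.012,0,0],[-0.08,0.024,0,0],[-0.12,0.036,0,0],[-0.16,0.048,0,0],[-0.2,0.058,0,0]]'
python3 -m inch '[[-0.03,0.008,0,0],[-0.047,0.012,0,-0.005],[-0.047,0.012,0,-0.005],[-0.047,0.012,0,-0.005]]'
python3 - <<'E'
from h import *
s=snap('wrist'); cv2.imwrite('pics/w1.png',s['color'][:,:,::-1]); print(arm.state()['tool_pos'],arm.state()['tcp_rot'],ray(s,[[256,192]]))
E
```

```text
time_s: 1.77
tool_pos: [0.4628, -0.2917, 0.23]
tcp_rot: [-179.9, 0.1, 89.7]
wrist_force: [0.3, -0.3, 0.6]
grip_width: 0.0852
time_s: 2.1
tool_pos: [0.4743, -0.3391, 0.2289]
tcp_rot: [-179.8, -0.0, 89.9]
wrist_force: [-0.5, 0.3, 0.3]
grip_width: 0.0853
[ 0.4743858  -0.33834948  0.22944469] [-1.79866927e+02 -6.70010476e-03  8.99473196e+01] (array([ 0.47472488, -0.26532969,  0.37229184]), array([[-0.00346275, -0.28396459, -0.95884562]]))
```

View pics/w1.png

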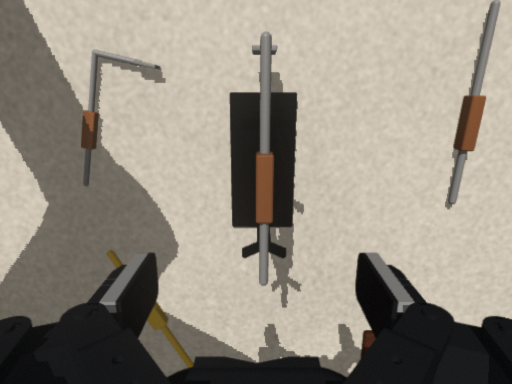

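The wrist view shows the rod from the bend (266,37) to the tail (264,283), with the grip spanning rows 153–222 at column 264. The blade hangs vertically at (264,49).

```bash
python3 - <<'E'
from h import *
s=load('wrist')
print('grip ends',onz(s,[[264.5,153],[264.5,222]],.119))
print('axis: bend, tail',onz(s,[[266,42],[264,281]],.112))
print('blade lower edge',onz(s,[[253,50],[276,50]],.02))
print(arm.state()['joint_positions'])
E
```

```text
grip ends [[ 0.48026044 -0.30962509  0.119     ]
 [ 0.48061189 -0.36547152  0.119     ]]
axis: bend, tail [[ 0.48095753 -0.23195886  0.112     ]
 [ 0.48067675 -0.42331262  0.112     ]]
blade lower edge [[ 0.47070997 -0.22718211  0.02      ]
 [ 0.49283558 -0.22720878  0.02      ]]
[-3.90908055e+01  1.24796056e+01  7.00879397e+01 -7.92958536e-02
  9.75400291e+01 -3.90484642e+01]
```

```bash
python3 -m inch '[[0,0.006,0.035,0],[0,0.006,0.07,0],[0,0.006,0.1,0],[0,0.006,0.125,0],[0,0.006,0.137,0]]'
python3 -m inch '[[0,0,0,0],[0,0,0,0],[0,0,0,0],[0,0,0,0],[0,0,0,0]]' -1 70
python3 -m inch '[[0,0,0,0],[0,0,0,0],[0,0,0,0],[0,0,0,0],[0,0,0,0]]'
```

```text
time_s: 2.57
tool_pos: [0.4788, -0.3358, 0.0888]
tcp_rot: [-179.6, -0.2, 90.0]
wrist_force: [0.0, 0.7, 0.1]
grip_width: 0.0856
time_s: 2.98
tool_pos: [0.4796, -0.3363, 0.0907]
tcp_rot: [-179.8, -0.1, 90.0]
wrist_force: [-0.1, -1.1, 0.0]
grip_width: 0.0252
time_s: 3.4
tool_pos: [0.4799, -0.3367, 0.0915]
tcp_rot: [-179.8, -0.0, 90.0]
wrist_force: [0.8, 0.5, 4.3]
grip_width: 0.0127
```

```bash
python3 -m inch '[[0,0,-0.01,0],[0,0,-0.025,0],[0,0,-0.045,0],[0,0,-0.065,0],[0,0,-0.085,0]]'
python3 -m inch '[[0.025,0.005,0,0],[0.06,0.014,0,0],[0.095,0.023,0,0],[0.13,0.032,0,0],[0.16,0.04,0,0]]'
python3 -m inch '[[0.035,0.006,0,0],[0.07,0.012,0,0],[0.1,0.016,0,0],[0.12,0.016,0,0],[0.12,0.016,0,0]]'
python3 -m inch '[[0,0,0,0],[0,0,0,0]]'
python3 - <<'E'
from h import *
s=snap('wrist'); t=snap('top');snap('side');print(arm.state())
A=s['color'][:,:,::-1]; B=cv2.resize(t['color'][130:240,50:270][:,:,::-1],(512,256))
cv2.imwrite('pics/w2.png',np.vstack([A[:340],B]))
E
```

```text
time_s: 3.82
tool_pos: [0.4798, -0.3365, 0.1774]
tcp_rot: [-179.8, -0.1, 90.0]
wrist_force: [-0.0, -0.7, -0.5]
grip_width: 0.0132
time_s: 4.23
tool_pos: [0.5196, -0.1743, 0.1777]
tcp_rot: [-179.7, -0.1, 90.1]
wrist_force: [0.2, 0.0, -1.2]
grip_width: 0.0129
time_s: 4.65
tool_pos: [0.5353, -0.0506, 0.178]
tcp_rot: [-179.7, -0.2, 90.3]
wrist_force: [0.0, -0.0, -0.2]
grip_width: 0.0126
time_s: 4.82
tool_pos: [0.5352, -0.0506, 0.1782]
tcp_rot: [-179.7, -0.2, 90.3]
wrist_force: [-0.1, 1.2, -1.0]
grip_width: 0.0124
{'time_s': 4.9667, 'joint_positions': array([-9.50011737,  6.5457748 , 82.56973595,  0.12032292, 91.21323193,
       -9.73178662]), 'dq': array([-0.14351195,  0.0805336 ,  0.05911596,  0.1429591 , -0.04153651,
        0.18983377]), 'effort': array([ 3.39755528e-01, -4.06952584e+01, -3.59599078e+01,  5.18547732e-02,
        3.56252398e-02, -4.08959124e-03]), 'tool_pos': array([ 0.53523694, -0.05155927,  0.17807706]), 'tcp_rot': array([-1.79696326e+02, -1.74146160e-01,  9.02334103e+01]), 'wrist_force': array([ 0.21975198, -0.46246847, -0.01429757]), 'ft_torque': array([0.01684351, 0.00397081, 0.03965439]), 'grip_width': 0.01283740340837395}
```

View pics/w2.png

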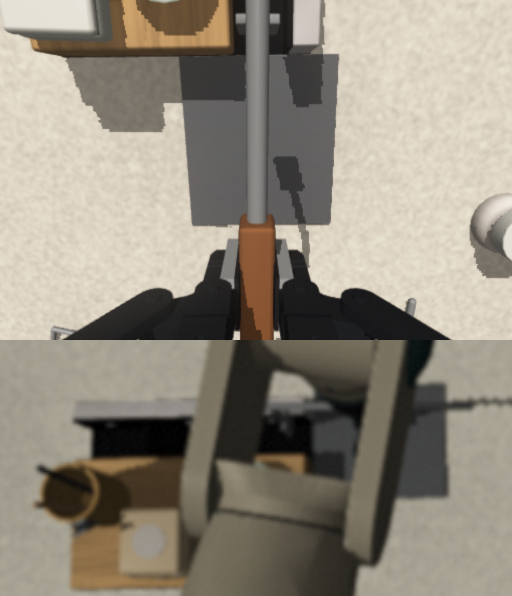

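The rod is held level, with its blade over the mouth at wrist (258,20). The gap lies between the board edge (234,50) and the plate edge (292,50), and the mat corners are visible.

```bash
python3 - <<'E'
from h import *
s=load('wrist')
print('mat',onz(s,[[180,56],[338,56],[330,224],[190,224]],.003))
print('board edge,plate edge',onz(s,[[234,52],[234,20]],.046),onz(s,[[292,48],[290,15]],.052))
print('blade lower L/R',onz(s,[[236,22],[280,22]],.107),'bar',onz(s,[[256,200],[258,20]],.197))
a=load('top')
# capsule from initial images (top overwritten) : crop px (370,110)/4+(60,145)
print('cap',onz(a,[[60+370/4,145+110/4]],.018))
E
```

```text
mat [[ 0.4668321   0.05276151  0.003     ]
 [ 0.60495791  0.05367409  0.003     ]
 [ 0.6091154  -0.10372281  0.003     ]
 [ 0.46764322 -0.1050066   0.003     ]]
board edge,plate edge [[0.51700608 0.05186653 0.046     ]
 [0.51728883 0.07353425 0.046     ]] [[0.56009757 0.05421628 0.052     ]
 [0.5578168  0.07587838 0.052     ]]
blade lower L/R [[0.52243742 0.0612863  0.107     ]
 [0.5476611  0.06144366 0.107     ]] bar [[ 0.53497055 -0.01703238  0.197     ]
 [ 0.53520922  0.04579421  0.197     ]]
cap [[0.53556178 0.13745648 0.018     ]]
```

```bash
python3 -m inch '[[0.025,0.002,0,0],[0.055,0.002,0,0],[0.085,0.002,0,0],[0.107,0.002,0,0],[0.1155,0.002,0,0]]'
python3 -m inch '[[0,0,0.015,0],[0,0,0.03,0],[0,0,0.045,0],[0,0,0.05,0],[0,0,0.05,0]]'
python3 - <<'E'
from h import *
s=snap('wrist'); t=snap('side');print(arm.state()['tool_pos'],arm.state()['tcp_rot'])
cv2.imwrite('pics/w3.png',np.vstack([s['color'][:300],cv2.resize(t['color'][260:384,100:300],(484,300))[:, :].copy() if 0 else cv2.resize(t['color'][234:384,100:356],(512,300))])[:,:,::-1])
E
```

```text
time_s: 5.38
tool_pos: [0.5366, 0.0657, 0.1784]
tcp_rot: [-179.7, -0.2, 90.3]
wrist_force: [-0.6, -0.3, -1.1]
grip_width: 0.0131
time_s: 5.8
tool_pos: [0.5357, 0.0649, 0.1268]
tcp_rot: [-179.5, -0.2, 90.2]
wrist_force: [-0.5, -0.3, -0.4]
grip_width: 0.0128
[0.53676239 0.06523791 0.1291308 ] [-179.72707153   -0.20885488   90.24716099]
```

View pics/w3.png

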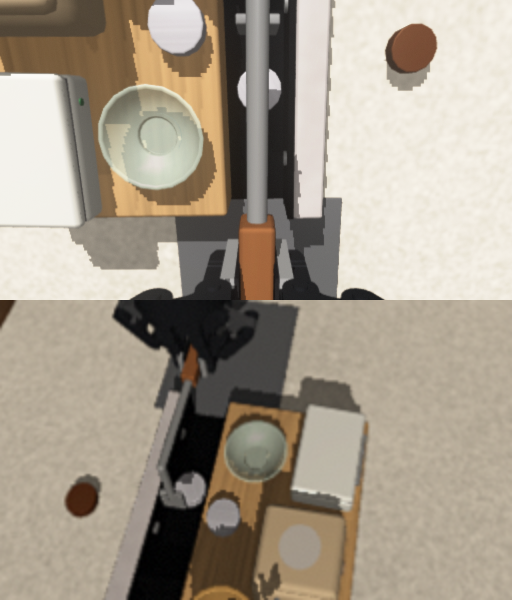

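```bash
python3 - <<'E'
from h import *
s=load('wrist')
print('cap',onz(s,[[259,88]],.018),'edges',onz(s,[[237,88],[281,88],[259,110],[259,66]],.018))
print('blade low',onz(s,[[236,22],[280,22]],.0575))
print('gap',onz(s,[[229,150],[229,210]],.046),onz(s,[[294,150],[294,215]],.052))
for z in(.06,.1,.15,.175): print(z,onz(s,[[76,75],[87,226]],z)[:,:2])
E
```

```text
cap [[0.53631511 0.14144127 0.018     ]] edges [[0.52065185 0.14135415 0.018     ]
 [0.5519623  0.14151699 0.018     ]
 [0.53643109 0.12626716 0.018     ]
 [0.53620313 0.15605406 0.018     ]]
blade low [[0.52298979 0.17653056 0.0575    ]
 [0.54800029 0.17662775 0.0575    ]]
gap [[0.51661187 0.10158263 0.046     ]
 [0.51584786 0.05916468 0.046     ]] [[0.55933001 0.10284261 0.052     ]
 [0.56100479 0.05801012 0.052     ]]
0.06 [[0.42897118 0.14728982]
 [0.42202109 0.05205141]]
0.1 [[0.44941163 0.14558083]
 [0.44378278 0.06844748]]
0.15 [[0.4749622  0.1434446 ]
 [0.47098488 0.08894258]]
0.175 [[0.48773748 0.14237648]
 [0.48458593 0.09919013]]
```

The capsule is at wrist (259,88), which gives world (0.536, 0.141). The blade at (258,22) is at y 0.177, clear beyond it, so I'm lowering.

```bash
python3 -m inch '[[0,0.0015,0.012,0],[0,0.0015,0.024,0],[0,0.0015,0.036,0],[0,0.0015,0.042,0],[0,0.0015,0.042,0]]'
python3 -m inch '[[0,0,0.002,0],[0,0,0.004,0],[0,0,0.005,0],[0,0,0.005,0]]'
```

```text
time_s: 6.32
tool_pos: [0.5367, 0.0653, 0.0844]
tcp_rot: [-179.5, -0.2, 90.3]
wrist_force: [0.2, -1.0, -1.4]
grip_width: 0.0126
time_s: 6.65
tool_pos: [0.5367, 0.0654, 0.0795]
tcp_rot: [-179.5, -0.2, 90.3]
wrist_force: [0.3, 1.5, -1.5]
grip_width: 0.013
```

```bash
python3 -m inch '[[-0.008,0,0,0],[-0.016,0,0,0],[-0.024,0,0,0],[-0.032,0,0,0],[-0.04,0,0,0]]'
python3 -m inch '[[-0.008,0,0,0],[-0.016,0,0,0],[-0.024,0,0,0],[-0.032,0,0,0],[-0.04,0,0,0]]'
python3 -m inch '[[-0.008,0,0,0],[-0.016,0,0,0],[-0.024,0,0,0],[-0.032,0,0,0],[-0.036,0,0,0]]'
python3 - <<'E'
from h import *
s=snap('wrist','w4.png');print(arm.state()['tool_pos'])
E
```

```text
time_s: 7.07
tool_pos: [0.537, 0.0243, 0.0796]
tcp_rot: [-179.5, -0.2, 90.2]
wrist_force: [-1.1, 0.0, -1.4]
grip_width: 0.0125
time_s: 7.48
tool_pos: [0.5371, -0.0166, 0.0794]
tcp_rot: [-179.5, -0.2, 90.2]
wrist_force: [1.0, 0.7, -0.6]
grip_width: 0.0127
time_s: 7.9
tool_pos: [0.5372, -0.0537, 0.0792]
tcp_rot: [-179.5, -0.2, 90.2]
wrist_force: [-1.3, 0.4, -0.9]
grip_width: 0.0127
[ 0.53718755 -0.05398387  0.07921873]
```

View pics/w4.png

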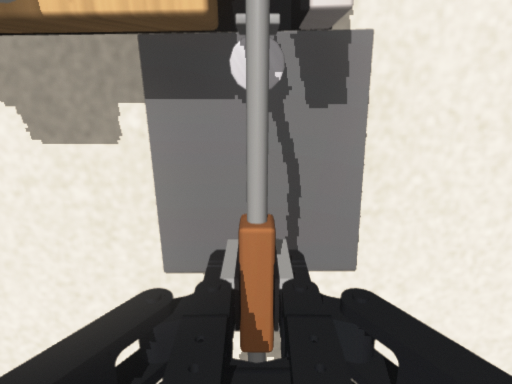

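The capsule at (257,63) is just out on the mat, ahead of the blade at (258,18). I'll rake about 50 mm further, ending slowly.

```bash
python3 -m inch '[[-0.008,0,0,0],[-0.016,0,0,0],[-0.024,0,0,0],[-0.031,0,0,0],[-0.037,0,0,0]]'
python3 -m inch '[[-0.005,0,0,0],[-0.009,0,0,0],[-0.012,0,0,0],[-0.014,0,0,0],[-0.014,0,0,0]]'
python3 -m inch '[[0.006,0,0,0],[0.012,0,0,0],[0.015,0,0,0],[0.015,0,0,0]]'
python3 -m inch '[[0,0,-0.015,0],[0,0,-0.04,0],[0,0,-0.07,0],[0,0,-0.1,0],[0,0,-0.1,0]]'
```

```text
time_s: 8.37
tool_pos: [0.5373, -0.0919, 0.0791]
tcp_rot: [-179.5, -0.2, 90.1]
wrist_force: [0.4, 1.3, -0.3]
grip_width: 0.0123
time_s: 8.78
tool_pos: [0.5373, -0.1062, 0.0791]
tcp_rot: [-179.5, -0.2, 90.1]
wrist_force: [0.0, -0.3, -1.0]
grip_width: 0.013
time_s: 9.12
tool_pos: [0.5373, -0.09, 0.0791]
tcp_rot: [-179.5, -0.2, 90.2]
wrist_force: [0.6, -0.6, -0.0]
grip_width: 0.0131
time_s: 9.53
tool_pos: [0.5407, -0.0907, 0.1864]
tcp_rot: [179.9, -0.0, 90.2]
wrist_force: [0.5, -0.5, 1.2]
grip_width: 0.0129
```

```bash
python3 - <<'E'
from h import *
s=snap('wrist','w5.png');print(arm.state()['tool_pos'],arm.state()['tcp_rot'])
E
```

```text
[ 0.53989133 -0.09054768  0.18319315] [-1.79922756e+02 -6.86281742e-02  9.02281582e+01]
```

View pics/w5.png

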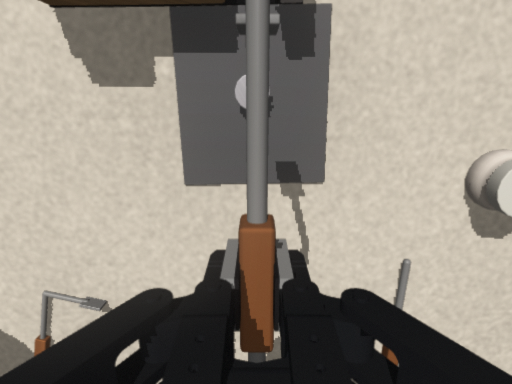

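The capsule lies flat, well inside the mat at (251,91), and the rod is still straight in the grip. I'm returning it to the rest.

```bash
python3 -m inch '[[-0.025,-0.006,0,0],[-0.06,-0.014,0,0],[-0.095,-0.022,0,0],[-0.13,-0.03,0,0],[-0.16,-0.038,0,0]]'
python3 -m inch '[[-0.03,-0.008,0,0],[-0.06,-0.016,0,0],[-0.08,-0.02,0,0],[-0.086,-0.021,0,0],[-0.086,-0.021,0,0]]'
python3 -m inch '[[0,0,0,0],[0,0,0,0]]'
python3 -c "
from plant import arm
s=arm.state();print(s['tool_pos'],s['tcp_rot'])"
```

```text
time_s: 10.0
tool_pos: [0.5014, -0.2523, 0.1815]
tcp_rot: [-179.8, -0.1, 90.2]
wrist_force: [0.4, -1.0, -1.8]
grip_width: 0.013
time_s: 10.42
tool_pos: [0.4799, -0.3392, 0.1798]
tcp_rot: [-179.7, -0.2, 90.1]
wrist_force: [-0.2, 0.3, -1.9]
grip_width: 0.0128
time_s: 10.58
tool_pos: [0.4801, -0.338, 0.179]
tcp_rot: [-179.6, -0.3, 90.2]
wrist_force: [0.2, -0.6, -0.6]
grip_width: 0.013
[ 0.48008027 -0.33803771  0.17898793] [-179.64980501   -0.25262182   90.16084222]
```

```bash
python3 -m inch '[[0.001,0,0.02,0.002],[0.001,0,0.04,0.002],[0.001,0,0.06,0.002],[0.001,0,0.075,0.002],[0.001,0,0.08,0.002]]'
python3 -m inch '[[0,0,0.0,0],[0,0,0,0]]'
```

```text
time_s: 11.0
tool_pos: [0.479, -0.3345, 0.0959]
tcp_rot: [-179.4, -0.4, 90.1]
wrist_force: [0.4, 0.6, -2.3]
grip_width: 0.013
time_s: 11.17
tool_pos: [0.4792, -0.3336, 0.096]
tcp_rot: [-179.4, -0.5, 90.2]
wrist_force: [-0.3, 0.2, -1.4]
grip_width: 0.0125
```

```bash
python3 -m inch '[[-0.0015,0.0005,0,0.002],[-0.003,0.0007,0.001,0.002],[-0.003,0.0007,0.003,0.002],[-0.003,0.0007,0.004,0.002],[-0.003,0.0007,0.004,0.002]]'
python3 -m inch '[[0,0,0.0005,0],[0,0,0.0005,0]]'
```

```text
time_s: 11.58
tool_pos: [0.4799, -0.3367, 0.092]
tcp_rot: [-179.4, -0.4, 90.1]
wrist_force: [0.3, 0.1, 0.7]
grip_width: 0.0127
time_s: 11.75
tool_pos: [0.4799, -0.3368, 0.0918]
tcp_rot: [-179.4, -0.4, 90.1]
wrist_force: [-0.8, 0.4, 1.0]
grip_width: 0.0129
```

Contact is just beginning at the original height. I'm opening the gripper there and retreating straight up.

```bash
python3 -m inch '[[0,0,0,0],[0,0,0,0],[0,0,0,0],[0,0,0,0],[0,0,0,0]]' 0.3
python3 -m inch '[[0,0,0,0],[0,0,0,0],[0,0,0,0],[0,0,0,0],[0,0,0,0]]' 1
python3 -m inch '[[0,0,-0.015,0],[0,0,-0.04,0],[0,0,-0.07,0],[0,0,-0.1,0],[0,0,-0.13,0]]'
python3 -m inch '[[-0.02,-0.015,0,0],[-0.03,-0.03,0,0],[-0.03,-0.03,0,0],[-0.03,-0.03,0,0]]'
python3 - <<'E'
from h import *
s=snap('wrist');t=snap('top');print(arm.state()['tool_pos'],np.abs(arm.state()['dq']).max())
cv2.imwrite('pics/w6.png',np.vstack([s['color'][:340],cv2.resize(t['color'][130:240,60:280],(512,256))])[:,:,::-1])
E
```

```text
time_s: 12.17
tool_pos: [0.4799, -0.3368, 0.0918]
tcp_rot: [-179.4, -0.4, 90.1]
wrist_force: [-0.4, -0.5, -0.2]
grip_width: 0.0553
time_s: 12.58
tool_pos: [0.4799, -0.3368, 0.0918]
tcp_rot: [-179.4, -0.4, 90.1]
wrist_force: [-1.2, 0.5, -0.0]
grip_width: 0.0853
time_s: 13.0
tool_pos: [0.481, -0.3376, 0.2231]
tcp_rot: [-179.4, -0.4, 90.1]
wrist_force: [0.5, -0.1, 0.1]
grip_width: 0.0855
time_s: 13.33
tool_pos: [0.4507, -0.3679, 0.2232]
tcp_rot: [-179.4, -0.5, 90.0]
wrist_force: [0.3, -0.3, -0.5]
grip_width: 0.0854
[ 0.45135742 -0.36719979  0.2228411 ] 0.4821437014190699
```

View pics/w6.png

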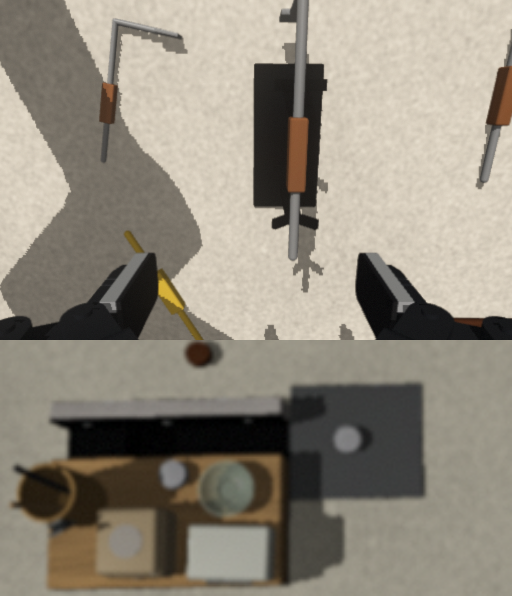

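The capsule is flat and wholly on the mat at lower panel (347,438), and the dish and spare are unmoved. The rod is back in the notches. I'll check its pose numerically.

```bash
python3 - <<'E'
from h import *
s=load('wrist')
print('grip ends',onz(s,[[298.5,118],[296.5,192]],.119))
print('bend/tail',onz(s,[[302.5,3],[293,257]],.112))
print('blade',onz(s,[[281,17]],.02))
t=load('top'); print('cap on mat',onz(t,[[60+347*220/512,130+(438-340)*110/256]],.017),'dish',onz(t,[[60+227*220/512,130+(488-340)*110/256]],.066))
E
```

```text
grip ends [[ 0.47987661 -0.31139139  0.119     ]
 [ 0.4803965  -0.36654336  0.119     ]]
bend/tail [[ 0.48045804 -0.23670776  0.112     ]
 [ 0.48023213 -0.42476721  0.112     ]]
blade [[ 0.47139162 -0.22698925  0.02      ]]
cap on mat [[ 0.53672802 -0.01889761  0.017     ]] dish [[0.47090278 0.10756013 0.066     ]]
```

```bash
python3 -c "from plant import finish_job; print(finish_job())"
```

```text
the job is handed in; nothing more can be done
None
```

I raked the capsule out of the gap onto the grey mat with the bent rod, laid the rod back on its rest, and handed the job in at about 13.5 s of the 48 s allowed.

- **Capsule:** it lies flat at about (0.537, −0.019), roughly 70 mm out from the gap's mouth and well inside the mat's edges. The gripper never came near it.
- **Rod:** the last wrist picture puts its grip within about 2 mm of where it started. Its heading is within half a degree, and the blade hangs straight down as before. The bend reads about 5 mm off in y, but it was cut by the picture's edge; the grip and blade readings agree with the start.
- **Dish and others:** the ring dish, the spare capsule and the other rods look where they were. I checked this by eye only, without measuring the dish before and after.
- **Forces:** no reading at the end of a move exceeded about 5 N at the wrist.

No other check failed or disagreed.

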